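# Lock the loaded jar holder, open the empty one

## Task

Two leaning jar holders of the screen printer stand on the bench, one with a jar in it and one empty. By its black post, turn the collar of the holder with the jar so that the post lines up with the locked mark (the tall fin), and turn the collar of the empty holder back so that its post lines up with the open mark (the low round stud). Do them in either order, and leave the two loose jars and the steel ink tin standing where they are.

Things in the scene. Friction and masses are not known exactly. Their poses are not given: they have to be found in the camera images.
- nest_full: the loaded jar holder: a yellow glass jar (62 mm across) sits firmly in its middle and sticks 49 mm out of the collar: a bolted-down green pedestal, steel foot 120 x 120 x 12 mm. Origin: centre of the foot's underside; z up. Its head (dark steel flange 184 mm across with an aluminium collar on it) leans 30 degrees from vertical towards its own +y
- collar_full (a joint): angle (rad) of this holder's lock collar (aluminium, 136 mm across, 16 mm thick); 0 = its post in line with the open mark, 1.2 = with the locked mark; grows as the collar turns anticlockwise seen from above. It turns stiffly (about 5 N at the post), stays where left, and has end stops at -0.3 and 1.6
- full_axis (a point): point on the collar's axis in the plane of the collar's top face; the frame turns with the collar, its z axis is the collar's axis (outward, leaning 30 degrees from vertical)
- full_post (a point): point on the centre line of the collar's black round turning post (14 mm across, parallel to the collar's axis, standing 45 mm up from the collar's top face, 58 mm from the axis); the point lies 30 mm above the top face, 15 mm below the post's end. The frame turns with the collar, z along the post
- full_lock (a point): top of the locked mark: a radial steel fin (16 mm long, 6 mm wide, 16 mm high) fixed on the flange just outside the collar, 83 mm from its axis
- full_open (a point): top of the open mark: a low round steel stud (16 mm across, 5 mm high) fixed on the flange, 82 mm from the collar's axis
- nest_empty: the empty jar holder, the same as the loaded one but with nothing in the middle of its collar: a bolted-down green pedestal, steel foot 120 x 120 x 12 mm. Origin: centre of the foot's underside; z up. Its head (dark steel flange 184 mm across with an aluminium collar on it) leans 30 degrees from vertical towards its own +y
- collar_empty (a joint): angle (rad) of this holder's lock collar (aluminium, 136 mm across, 16 mm thick); 0 = its post in line with the open mark, 1.2 = with the locked mark; grows as the collar turns anticlockwise seen from above. It turns stiffly (about 5 N at the post), stays where left, and has end stops at -0.3 and 1.6
- empty_axis (a point): point on the collar's axis in the plane of the collar's top face; the frame turns with the collar, its z axis is the collar's axis (outward, leaning 30 degrees from vertical)
- empty_post (a point): point on the centre line of the collar's black round turning post (14 mm across, parallel to the collar's axis, standing 45 mm up from the collar's top face, 58 mm from the axis); the point lies 30 mm above the top face, 15 mm below the post's end. The frame turns with the collar, z along the post
- empty_lock (a point): top of the locked mark: a radial steel fin (16 mm long, 6 mm wide, 16 mm high) fixed on the flange just outside the collar, 83 mm from its axis
- empty_open (a point): top of the open mark: a low round steel stud (16 mm across, 5 mm high) fixed on the flange, 82 mm from the collar's axis
- jar_a: loose yellow glass jar, 62 mm across, 65 mm high, standing between the holders; origin under its base (bystander)
- jar_b: another such jar (bystander)
- tin: closed steel ink tin, 80 mm across, 70 mm high, standing at the far side; origin under its base (bystander)
There are look-alikes about, which are no part of the job. Leave any blue look-alike of the nest_empty alone.

How it is judged:
By the outcome, as a careful person would: the job done as asked, in the order asked, and still so for the second after the job is handed in, with the robot touching nothing.
It also fails if it takes over 51 s, if anything falls off the work surface, if the arm or the gripper's body presses on something with over 40 N, if the wrist force passes 120 N, or if a joint passes its speed limit or range.

## Robot

A 6-joint arm with a two-finger parallel gripper is mounted at the origin on the work surface. World frame = base frame: x ahead of the robot, y to its left, z up, the work surface at z = 0. Lengths are in m, angles in rad, forces in N, time in s.
With the tool pointing down it reaches from about 0.3 to 0.875 m from the base axis. Payload 4.2 kg.
Tool frame: the origin (TCP) lies on the centre line of the jaws, within the pads' length; the fingertips stand 8 mm ahead of it and the grasp point (between the pads) lies 11 mm behind it; z points along the fingers, y is the line along which they close (so a half turn about z gives the same grasp; the last joint's range is limited). The gripper opens to 85 mm and grips with 20 to 120 N. Pads are 22 mm wide; open, the fingers measure 114 mm over their backs; the gripper's body (76 mm by 85 mm) begins 54 mm behind the grasp point. The pads swing forward as they close: fully open they stand 13 mm farther back than shut.
Start: joints at [-1.188, 0.32, 1.565, -0, 1.257, -0.02], TCP at [0.225, -0.529, 0.239] pointing down, gripper open.
Joint ranges: [-3.11, 3.11], [-0.84, 2.01], [0.21, 2.61], [-1.34, 4.49], [0.05, 2.63], [-2.56, 2.56]. Speed limits (rad/s): [2.57, 2.57, 3.14, 3.14, 3.14, 3.14].

## Interface

Orientations are given as a unit quaternion [w, x, y, z].
In Python, from bench import monitor, cams, finish_job gives the robot as it stands.
- The arm moves only by the tool carry_out, never from a script. Its argument "series" is a list of rows, each an object of numbers: "x", "y", "z": the shift along the tool's x, y, z normalised to -1 to 1, where 1 is 0.2 m; "ax", "ay", "az": the turn, a rotation vector about the tool's x, y, z normalised to -1 to 1, where 1 is 60 degrees; "grip": the closure, from -1 (fully open) to 1 (shut). A call has exactly 10 rows; each row is the pose to reach, as a shift and turn from the pose commanded when the call began, along the tool's axes at that moment; what a row does not reach only later rows make up. A row lasts 1/8 s, in which the tool goes at most 62.5 mm and 10.7 degrees, less where a joint would pass 70% of its speed; a pose out of reach is approached as far as the arm can. A call with a number of a shift or a turn outside -1 to 1 is refused whole. A call with a gripper value outside its range is refused whole. The fingers move at their own pace and stop on an object; "newtons" is the grip in N (left out, the last holds). Time passes only in rows, so rows that repeat a pose let the fingers close, or fill a call up. It gives the time, the measured TCP pose, the force, the opening and the grip force at its end, in the units of the state.
- monitor.get_state(): the state, without advancing time (a new reading comes with each control period).
- cams.read_camera(name): name is "side" or "top" or "wrist"; returns a dict with "image" (480x640x3 uint8, red, green, blue), "z_map" (480x640 float32, m along the optical axis (not along the pixel's ray), 0 where there is no reading), "camera_matrix" (3x3 intrinsics, pixels), "rvec" (rotation vector, rad) and "tvec" (3), from world to camera coordinates, as OpenCV has them; the wrist camera has in their place "tool_from_camera" (4x4, takes a point from camera to tool coordinates, whose origin is the TCP and whose axes are the flange's). Camera axes: x right, y down, z forward; pixel columns grow to the right and rows downward; lengths in m; the calibration is good to about 2 mm. A picture is of the moment at which its call begins: read the wrist's pose just before it.
- finish_job(): hands the job in; it is judged then, once.
The state is a dict: "time_s": time; "q": joint angles; "qd": joint speeds; "effort": joint torques, N m; "tool_pos": TCP position; "tool_rot": TCP orientation; "force": force on the tool from outside, world axes, zero at the start; "wrist_torque": the same for the moment, N m; "finger_gap": finger opening in m; "grip_force": force on a finger pad.
Only numpy, scipy, OpenCV 4.12 (cv2) and the standard library are available. Lean on these libraries where they do the work, as an engineer would, in place of code of your own. Each camera call takes 0.05 s, during which the arm holds its last target. There are 200 camera calls.

## Working session

There is one attempt and no reset: what is moved stays moved. The work goes in short steps, Python scripts to look and compute and a tool call to move; the robot and the scene stay as the last step left them, time stands still between calls to the robot, and variables do not carry over. Pictures are saved under pics/ and viewed, at most 10 in all, crops included, and the job is handed in when it is done.

Besides the shell and the picture viewer there is one more tool, called after ">>>" by a JSON object that holds its "op" and its "data". carry_out: Moves the arm, as the interface text tells. Scaled input: -1 to 1 covers 0.2 m each way for a shift and 60 degrees each way for a turn. Its arguments: {"type":"object","properties":{"series":{"type":"array","items":{"type":"object","properties":{"x":{"type":"number"},"y":{"type":"number"},"z":{"type":"number"},"ax":{"type":"number"},"ay":{"type":"number"},"az":{"type":"number"},"grip":{"type":"number"}}}},"newtons":{"type":"number"}},"required":["series"]}

```bash
ls; mkdir -p pics
cat > h.py <<'E'
import numpy as np, cv2, pickle
from scipy.spatial.transform import Rotation as R
from bench import monitor, cams, finish_job
def cap(n):
    s=monitor.get_state(); c=cams.read_camera(n); c['s']=s; return c
def save(c,f): cv2.imwrite(f,c['image'][:,:,::-1])
def Rq(q): return R.from_quat([q[1],q[2],q[3],q[0]])
def world(c):
    K=c['camera_matrix']; z=c['z_map']; v,u=np.mgrid[:480,:640]
    P=np.stack([(u-K[0,2])/K[0,0]*z,(v-K[1,2])/K[1,1]*z,z],-1)
    if 'rvec' in c:
        Rm=cv2.Rodrigues(np.array(c['rvec'],float))[0]; return (P-np.array(c['tvec']).ravel())@Rm
    T=np.array(c['tool_from_camera']); s=c['s']
    return (P@T[:3,:3].T+T[:3,3])@Rq(s['tool_rot']).as_matrix().T+np.array(s['tool_pos'])
E
python3 - <<'E'
from h import *
a=cap('top');b=cap('side');save(a,'pics/top.png');save(b,'pics/side.png')
pickle.dump((a,b),open('c0.pkl','wb'))
for c in(a,b):
    Rm=cv2.Rodrigues(np.array(c['rvec'],float))[0];print(-Rm.T@np.array(c['tvec']).ravel(),c['camera_matrix'][0])
print(a['s'])
E
```

```text
pics
[0.45194802 0.04421593 1.27579393] [497.32858777   0.         312.74650545]
[0.46762271 1.10957778 1.22115383] [599.92862755   0.         313.97530661]
{'time_s': 0.0, 'q': array([-1.18803270e+00,  3.20289676e-01,  1.56570428e+00,  1.91214186e-05,
        1.25742927e+00, -1.99964084e-02]), 'qd': array([-0.00081004,  0.00026746,  0.00137383, -0.00064516, -0.00097855,
       -0.00091359]), 'effort': array([-2.22363247e-03, -4.15529037e+01, -2.34164178e+01, -2.16056719e-04,
        8.09187361e-03, -6.86967539e-06]), 'tool_pos': array([ 0.225203  , -0.52853658,  0.23847374]), 'tool_rot': array([-9.01908760e-04,  9.79791658e-01,  2.00018671e-01, -1.56165389e-04]), 'force': array([ 0.52972536,  0.46979099, -0.05378525]), 'wrist_torque': array([0.04384229, 0.00033727, 0.03930647]), 'grip_force': 0.0, 'finger_gap': 0.0858814953043296}
```

View pics/top.png

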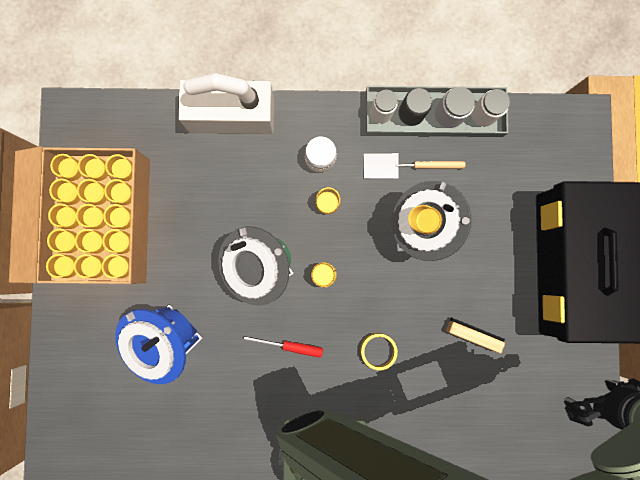

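View pics/side.png

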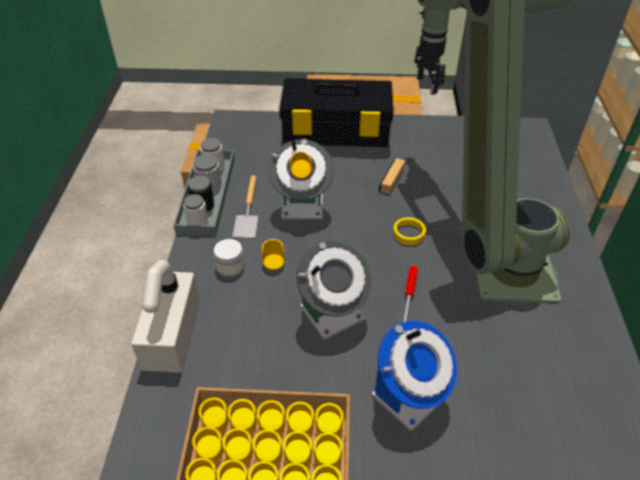

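The top view shows the loaded holder at about (430,220), with its post at (448,208). The empty one is at (252,263), post at (238,245). The jars are at (327,201) and (322,274), the tin at (320,153). The blue look-alike is at (157,343). Next I'll fit the collar planes.

```bash
cat > fit.py <<'E'
from h import *
a,b=pickle.load(open('c0.pkl','rb'))
def fit(c,box):
    W=world(c); u0,v0,u1,v1=box; im=c['image'][v0:v1,u0:u1].astype(int); P=W[v0:v1,u0:u1]
    mx=im.max(-1); sat=mx-im.min(-1); ok=c['z_map'][v0:v1,u0:u1]>0
    m=(mx>190)&(sat<25)&ok&(P[...,2]>.08)
    X=P[m]; best=None; rng=np.random.default_rng(0)
    for _ in range(400):
        t=X[rng.choice(len(X),3,False)]; n=np.cross(t[1]-t[0],t[2]-t[0]); n/=np.linalg.norm(n)+1e-12
        k=abs((X-t[0])@n)<.003
        if best is None or k.sum()>best.sum(): best=k
    Y=X[best]; o=Y.mean(0); n=np.linalg.svd(Y-o)[2][2]; n*=np.sign(n[2])
    e1=np.cross([0,0,1.],n); e1/=np.linalg.norm(e1); e2=np.cross(n,e1) # e1 horizontal, e2 uphill
    q=np.c_[(Y-o)@e1,(Y-o)@e2].astype(np.float32)
    (cx,cy),r=cv2.minEnclosingCircle(q); C=o+cx*e1+cy*e2
    print('n',n.round(3),'tilt',np.degrees(np.arccos(n[2])).round(1),'C',C.round(4),'r',round(r,4),best.sum(),len(X))
    D=P-C; h=D@n; x=D@e1; y=D@e2; rad=np.hypot(x,y); ang=np.degrees(np.arctan2(y,x))
    def rep(name,mm):
        l,lab,st,ce=cv2.connectedComponentsWithStats(mm.astype(np.uint8))
        for i in range(1,l):
            if st[i,4]>=8:
                k=lab==i; print(' ',name,'px',(ce[i]+[u0,v0]).round(1),'n',st[i,4],'ang',np.median(ang[k]).round(1),'rad',np.median(rad[k]).round(4),'h',h[k].min().round(3),h[k].max().round(3))
    rep('post',ok&(mx<60)&(h>.006)&(h<.06)&(rad<.09))
    rep('postany',ok&(h>.015)&(h<.06)&(rad<.075)&(rad>.04))
    rep('mark',ok&(h>-.013)&(h<.012)&(rad>.0735)&(rad<.093)&(mx>100))
    rep('fin',ok&(h>-.006)&(h<.012)&(rad>.0735)&(rad<.093))
    return C,n,e1,e2
if __name__=='__main__':
    for nm,bt,bs in(('full',(385,170,480,270),(262,135,340,205)),('empty',(205,220,295,310),(290,235,378,320))):
        print(nm);fit(a,bt);fit(b,bs)
    A=a['image'][:,:,::-1]; B=b['image'][:,:,::-1]
    z=lambda I,x:cv2.resize(I[x[1]:x[3],x[0]:x[2]],(400,300),interpolation=2)
    cv2.imwrite('pics/crop.png',np.vstack([np.hstack([z(A,(370,170,490,260)),z(A,(195,220,315,310))]),np.hstack([z(B,(250,130,350,205)),z(B,(285,235,385,310))])]))
E
python3 fit.py
```

```text
full
n [-0.019  0.493  0.87 ] tilt 29.6 C [ 0.5965 -0.2266  0.1674] r 0.0798 1242 1600
  post px [448.  207.8] n 47 ang 100.8 rad 0.0504 h 0.007 0.05
  postany px [447.1 207.1] n 53 ang 102.3 rad 0.0502 h 0.016 0.05
  postany px [417.5 230.9] n 8 ang -28.9 rad 0.0405 h 0.032 0.04
  mark px [442.7 183.2] n 11 ang 156.3 rad 0.0767 h -0.011 0.003
  mark px [466.3 220.6] n 18 ang 77.6 rad 0.0783 h -0.013 -0.008
  mark px [412.1 240.5] n 119 ang -40.2 rad 0.0761 h -0.012 0.004
  fin px [442.5 183.2] n 10 ang 156.4 rad 0.0766 h -0.005 0.003
  fin px [411.3 241.1] n 103 ang -40.2 rad 0.0762 h -0.006 0.004
n [-0.032  0.486  0.873] tilt 29.1 C [ 0.5899 -0.2235  0.1659] r 0.0686 447 753
  post px [293.2 143.6] n 25 ang 110.8 rad 0.0521 h 0.013 0.05
  postany px [293.  143.9] n 37 ang 111.7 rad 0.0526 h 0.016 0.05
  mark px [303.6 141. ] n 17 ang 82.9 rad 0.0815 h -0.012 -0.002
  mark px [274.2 154.8] n 16 ang 154.0 rad 0.0819 h -0.011 0.002
  fin px [274.1 154.5] n 13 ang 154.0 rad 0.0833 h -0.006 0.002
empty
n [-0.275  0.414  0.868] tilt 29.8 C [0.4849 0.1838 0.1659] r 0.0792 1295 1741
  post
[... 278 characters left out ...]
 n 100 ang -10.7 rad 0.0757 h -0.013 0.004
  mark px [233.1 288.8] n 12 ang -66.9 rad 0.0749 h -0.003 0.002
  fin px [240.8 229.7] n 13 ang 153.3 rad 0.0771 h -0.005 0.001
  fin px [233.1 288.8] n 12 ang -66.9 rad 0.0749 h -0.003 0.002
  fin px [255.9 293.8] n 78 ang -19.6 rad 0.0757 h -0.005 0.004
n [-0.28   0.412  0.867] tilt 29.9 C [0.476  0.18   0.1653] r 0.0674 809 1161
  post px [315.2 270.1] n 28 ang 154.9 rad 0.0617 h 0.015 0.051
  postany px [315.3 269.1] n 51 ang 152.9 rad 0.0612 h 0.015 0.051
  mark px [322.8 243.6] n 8 ang 83.4 rad 0.0841 h -0.013 -0.008
  mark px [301.3 273.9] n 23 ang 153.9 rad 0.0838 h -0.01 0.003
  fin px [301.2 273.8] n 20 ang 153.8 rad 0.0839 h -0.005 0.003
```

View pics/crop.png

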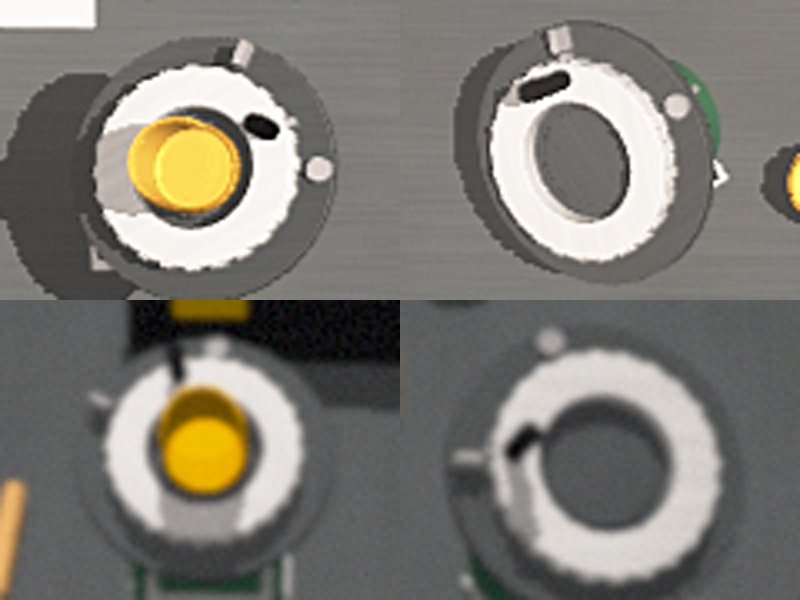

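The side view gives the right radius (0.068) and marks at 82–83 mm, at about 83° (stud) and 154° (fin). So I take the collar centres from it. The full post is at about 111° and the empty post is level with its fin. Now I'll plan the hover over the loaded holder's post.

```bash
cat > plan.py <<'E'
from h import *
H={'full':(np.array([.590,-.2235,.166]),np.array([-.026,.490,.872])),'empty':(np.array([.476,.180,.1655]),np.array([-.278,.413,.868]))}
def frame(nm):
    C,n=H[nm]; n=n/np.linalg.norm(n); e1=np.cross([0,0,1.],n); e1/=np.linalg.norm(e1); return C,n,e1,np.cross(n,e1)
def pose(nm,th,h,rad=.058):
    C,n,e1,e2=frame(nm); t=np.radians(th); r=np.cos(t)*e1+np.sin(t)*e2; y=-np.sin(t)*e1+np.cos(t)*e2
    return C+rad*r+h*n, np.c_[np.cross(y,-n),y,-n]
def rows(frm,tgt):
    (p0,R0),(p,Rm)=frm,tgt
    return (R0.T@(p-p0)/.2).round(3),(np.degrees(R.from_matrix(R0.T@Rm).as_rotvec())/60).round(3)
def now():
    s=monitor.get_state(); return np.array(s['tool_pos']),Rq(s['tool_rot']).as_matrix()
E
python3 - <<'E'
from plan import *
a,b=pickle.load(open('c0.pkl','rb'))
for nm,bt,bs in(('full',(385,170,480,270),(262,135,340,205)),('empty',(205,220,295,310),(290,235,378,320))):
    C,n,e1,e2=frame(nm)
    for c,x in((a,bt),(b,bs)):
        P=world(c)[x[1]:x[3],x[0]:x[2]]; im=c['image'][x[1]:x[3],x[0]:x[2]]
        D=P-C; h=D@n; X,Y=D@e1,D@e2; k=(im.max(-1)<70)&(h>.01)&(h<.055)&(np.hypot(X,Y)<.08)
        print(nm,k.sum(),'xy',X[k].mean().round(4),Y[k].mean().round(4),'ang',np.degrees(np.arctan2(Y[k].mean(),X[k].mean())).round(1),'rad',np.hypot(X[k].mean(),Y[k].mean()).round(4),'hmax',h[k].max().round(3))
W=world(a); t=W[180:345,540:615]; print('box',t[...,2].max(),'ymax',t[t[...,2]>.05][:,1].max(),'xmin',t[t[...,2]>.05][:,0].min())
print(cams.read_camera('wrist')['tool_from_camera'])
n0=now(); print(n0[0]); print(pose('full',113,.12)[0],rows(n0,pose('full',113,.12)))
E
```

```text
full 47 xy -0.0157 0.0521 ang 106.8 rad 0.0544 hmax 0.049
full 30 xy -0.0193 0.0497 ang 111.2 rad 0.0533 hmax 0.05
empty 68 xy -0.0492 0.0293 ang 149.2 rad 0.0573 hmax 0.047
empty 33 xy -0.0546 0.0259 ang 154.6 rad 0.0605 hmax 0.051
box 1.2757939262822764 ymax 0.04421592620649239 xmin 0.31510182737015663
[[ 9.72225017e-04 -9.52686223e-01 -3.03953968e-01  7.89112331e-02]
 [ 9.99998622e-01  1.33520228e-03 -9.86350467e-04  4.77560002e-04]
 [ 1.34552253e-03 -3.03952590e-01  9.52686209e-01 -1.32926270e-01]
 [ 0.00000000e+00  0.00000000e+00  0.00000000e+00  1.00000000e+00]]
[ 0.225272   -0.52865428  0.23867119]
[ 0.61197777 -0.20999638  0.29676173] (array([ 2.403, -0.708, -0.289]), array([-0.219, -0.502, -1.512]))
```

>>> {"op": "carry_out", "data": {"series": [{"x": 0, "y": -0.1, "z": -0.3, "az": -0.1}, {"x": 0.1, "y": -0.3, "z": -0.6, "az": -0.25}, {"x": 0.4, "y": -0.4, "z": -0.6, "ax": -0.05, "ay": -0.1, "az": -0.4}, {"x": 0.7, "y": -0.5, "z": -0.6, "ax": -0.11, "ay": -0.25, "az": -0.6}, {"x": 1, "y": -0.6, "z": -0.6, "ax": -0.11, "ay": -0.25, "az": -0.76}, {"x": 1, "y": -0.7, "z": -0.6, "ax": -0.11, "ay": -0.25, "az": -0.76}, {"x": 1, "y": -0.7, "z": -0.6, "ax": -0.11, "ay": -0.25, "az": -0.76}, {"x": 1, "y": -0.7, "z": -0.6, "ax": -0.11, "ay": -0.25, "az": -0.76}, {"x": 1, "y": -0.7, "z": -0.6, "ax": -0.11, "ay": -0.25, "az": -0.76}, {"x": 1, "y": -0.7, "z": -0.6, "ax": -0.11, "ay": -0.25, "az": -0.76}]}}

```text
invalid input
```

Run:
```python
from plan import *
n0=now(); print(n0[0],monitor.get_state()['q'].round(2)); print(rows(n0,pose('full',111,.14)))
```

```text
[ 0.225272   -0.52865428  0.23867119] [-1.19  0.32  1.57 -0.    1.26 -0.02]
(array([ 2.41 , -0.755, -0.378]), array([-0.226, -0.496, -1.479]))
```

>>> {"op": "carry_out", "data": {"series": [{"x": 0, "y": -0.1, "z": -0.3, "ax": 0, "ay": 0, "az": -0.1, "grip": -1}, {"x": 0.1, "y": -0.3, "z": -0.6, "ax": 0, "ay": 0, "az": -0.25, "grip": -1}, {"x": 0.4, "y": -0.4, "z": -0.6, "ax": -0.05, "ay": -0.1, "az": -0.4, "grip": -1}, {"x": 0.7, "y": -0.5, "z": -0.6, "ax": -0.11, "ay": -0.25, "az": -0.6, "grip": -1}, {"x": 1, "y": -0.6, "z": -0.6, "ax": -0.11, "ay": -0.25, "az": -0.76, "grip": -1}, {"x": 1, "y": -0.7, "z": -0.6, "ax": -0.11, "ay": -0.25, "az": -0.76, "grip": -1}, {"x": 1, "y": -0.7, "z": -0.6, "ax": -0.11, "ay": -0.25, "az": -0.76, "grip": -1}, {"x": 1, "y": -0.7, "z": -0.6, "ax": -0.11, "ay": -0.25, "az": -0.76, "grip": -1}, {"x": 1, "y": -0.7, "z": -0.6, "ax": -0.11, "ay": -0.25, "az": -0.76, "grip": -1}, {"x": 1, "y": -0.7, "z": -0.6, "ax": -0.11, "ay": -0.25, "az": -0.76, "grip": -1}], "newtons": 40}}

```text
time_s: 1.4
tool_pos: [0.3541, -0.3227, 0.3592]
tool_rot: [0.08, 0.817, 0.56, -0.113]
force: [-0.6, -0.0, 0.6]
finger_gap: 0.0855
grip_force: 0.0
```

Run:
```python
from plan import *
n0=now(); print(n0[0],monitor.get_state()['q'].round(2)); print(rows(n0,pose('full',111,.14)))
```

```text
[ 0.35411002 -0.32268101  0.35920242] [-0.59  0.07  1.61 -0.28  1.4  -0.18]
(array([ 1.05 ,  0.972, -0.064]), array([-0.111, -0.248, -0.721]))
```

>>> {"op": "carry_out", "data": {"series": [{"x": 0.2, "y": 0.2, "z": -0.06, "ax": -0.02, "ay": -0.05, "az": -0.14, "grip": -1}, {"x": 0.4, "y": 0.4, "z": -0.06, "ax": -0.04, "ay": -0.1, "az": -0.28, "grip": -1}, {"x": 0.6, "y": 0.6, "z": -0.06, "ax": -0.07, "ay": -0.15, "az": -0.43, "grip": -1}, {"x": 0.8, "y": 0.8, "z": -0.06, "ax": -0.09, "ay": -0.2, "az": -0.58, "grip": -1}, {"x": 1, "y": 0.97, "z": -0.06, "ax": -0.11, "ay": -0.25, "az": -0.72, "grip": -1}, {"x": 1, "y": 0.97, "z": -0.06, "ax": -0.11, "ay": -0.25, "az": -0.72, "grip": -1}, {"x": 1, "y": 0.97, "z": -0.06, "ax": -0.11, "ay": -0.25, "az": -0.72, "grip": -1}, {"x": 1, "y": 0.97, "z": -0.06, "ax": -0.11, "ay": -0.25, "az": -0.72, "grip": -1}, {"x": 1, "y": 0.97, "z": -0.06, "ax": -0.11, "ay": -0.25, "az": -0.72, "grip": -1}, {"x": 1, "y": 0.97, "z": -0.06, "ax": -0.11, "ay": -0.25, "az": -0.72, "grip": -1}]}}

```text
time_s: 2.65
tool_pos: [0.6054, -0.2093, 0.3172]
tool_rot: [0.15, 0.527, 0.811, -0.206]
force: [0.4, 1.2, 1.1]
finger_gap: 0.0851
grip_force: 0.0
```

```bash
cat > w.py <<'E'
import sys; from plan import *
nm,th,h,f=sys.argv[1],float(sys.argv[2]),float(sys.argv[3]),sys.argv[4]
c=cap('wrist'); save(c,'pics/%s.png'%f); pickle.dump(c,open(f+'.pkl','wb'))
n0=now(); print(n0[0],monitor.get_state()['q'].round(2)); print(rows(n0,pose(nm,th,h)))
C,n,e1,e2=frame(nm); P=world(c); im=c['image'].astype(int); D=P-C; hh=D@n; X=D@e1;Y=D@e2; rad=np.hypot(X,Y); mx=im.max(-1); ok=c['z_map']>.05
k=ok&(abs(hh)<.008)&(mx>150)&(mx-im.min(-1)<30)&(rad<.068)&(rad>.045)
Q=P[k];o=Q.mean(0);nn=np.linalg.svd(Q-o,full_matrices=False)[2][2];nn*=np.sign(nn[2]);print('plane n',nn.round(3),n.round(3),'h',np.median(hh[k]).round(4),k.sum())
def rep(name,mm):
    l,lab,st,ce=cv2.connectedComponentsWithStats(mm.astype(np.uint8))
    for i in range(1,l):
        if st[i,4]>=60:
            q=lab==i; x,y=X[q].mean(),Y[q].mean(); print(' ',name,'px',ce[i].round(0),st[i,4],'ang',np.degrees(np.arctan2(y,x)).round(1),'rad',np.hypot(x,y).round(4),'h',np.median(hh[q]).round(4))
rep('posttop',ok&(mx<80)&(hh>.038)&(hh<.053)&(rad<.08)&(rad>.035))
rep('fin',ok&(hh>-.005)&(hh<.008)&(rad>.0735)&(rad<.095))
rep('stud',ok&(hh>-.0145)&(hh<-.006)&(rad>.0735)&(rad<.095)&(mx>110))
E
python3 w.py full 111 .019 w1
```

```text
[ 0.60548797 -0.20913683  0.31710033] [-0.11  0.34  1.44 -0.53  1.31 -0.41]
(array([0.031, 0.037, 0.596]), array([-0.001,  0.002, -0.   ]))
plane n [-0.02   0.497  0.868] [-0.026  0.49   0.871] h -0.002 18887
  posttop px [335. 227.] 448 ang 111.6 rad 0.0525 h 0.0432
  fin px [417. 214.] 181 ang 156.2 rad 0.0814 h -0.004
  stud px [282. 228.] 218 ang 84.3 rad 0.0788 h -0.0139
```

View pics/w1.png

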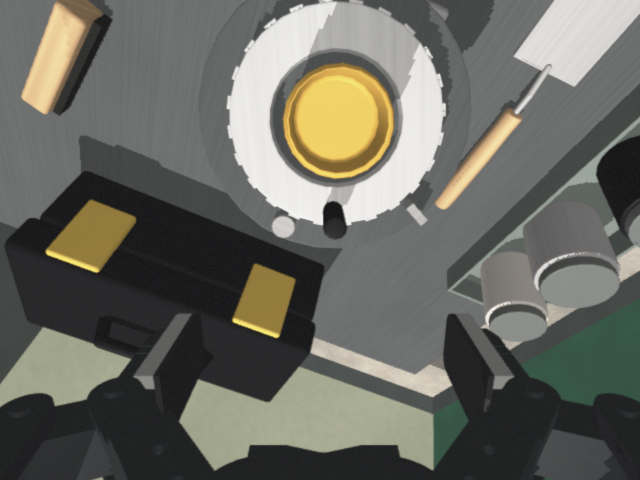

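The wrist view shows the post tip at (335,218), the stud at (283,227) and the fin at (417,214), with the jar in the middle. The post's radius reads 5 mm short, so I'll refine the centre with a circle fit.

```bash
cat > ctr.py <<'E'
import sys; from plan import *
from scipy.optimize import least_squares
def ctr(nm,f):
    c=pickle.load(open(f+'.pkl','rb')); C,n,e1,e2=frame(nm); T=np.array(c['tool_from_camera']); Rw=Rq(c['s']['tool_rot']).as_matrix()@T[:3,:3]; o=Rq(c['s']['tool_rot']).as_matrix()@T[:3,3]+c['s']['tool_pos']
    K=c['camera_matrix']
    def ray(uv,h):
        uv=np.atleast_2d(uv); d=np.c_[(uv[:,0]-K[0,2])/K[0,0],(uv[:,1]-K[1,2])/K[1,1],np.ones(len(uv))]@Rw.T
        s=((C+h*n-o)@n)/(d@n); D=o+d*s[:,None]-C; return np.c_[D@e1,D@e2]
    P=world(c);D=P-C;h=D@n;rad=np.hypot(D@e1,D@e2);im=c['image'].astype(int);mx=im.max(-1)
    m=((mx>140)&(mx-im.min(-1)<40)&(abs(h+.002)<.007)&(rad<.085)).astype(np.uint8); m=cv2.morphologyEx(m,cv2.MORPH_OPEN,np.ones((7,7)))
    ct=max(cv2.findContours(m,0,1)[0],key=cv2.contourArea); hull=cv2.convexHull(ct)[:,0]
    q=ray(hull,-.002); r=least_squares(lambda p:np.hypot(q[:,0]-p[0],q[:,1]-p[1])-p[2],[0,0,.068],loss='soft_l1',f_scale=.001).x
    print('circle',r.round(4),'C',(C+r[0]*e1+r[1]*e2-.002*n).round(4))
    return ray,r
if __name__=='__main__':
    ray,r=ctr(sys.argv[1],sys.argv[2])
    for a in sys.argv[3:]:
        u,v,h=map(float,a.split(',')); p=ray((u,v),h)[0]-r[:2]; print(a,'ang',np.degrees(np.arctan2(p[1],p[0])).round(1),'rad',np.hypot(*p).round(4))
E
python3 ctr.py full w1 335,210,.043 283,227,-.013 417,214,-.002
```

```text
circle [-0.0002 -0.0045  0.0686] C [ 0.5901 -0.2205  0.162 ]
335,210,.043 ang 109.6 rad 0.0468
283,227,-.013 ang 84.6 rad 0.0818
417,214,-.002 ang 153.4 rad 0.0824
```

The circle fit gives r = 0.0686. The marks come out at 82 mm radius and 68.8° apart, exactly 1.2 rad. So the post is at about 109.7° and the target is 153.4°. I'll update the centre and go down onto the post.

```bash
sed -i "s/np.array(\[.590,-.2235,.166\]),np.array(\[-.026,.490,.872\])/np.array([.5901,-.2205,.162]),np.array([-.023,.494,.869])/" plan.py
python3 - <<'E'
from plan import *
n0=now(); print(rows(n0,pose('full',109.7,.080)),rows(n0,pose('full',109.7,.018)))
for t in(120,131,142,153.4): print(t,rows(pose('full',109.7,.018),pose('full',t,.018)))
E
```

```text
(array([0.053, 0.039, 0.301]), array([ 0.003, -0.001,  0.027])) (array([0.053, 0.038, 0.611]), array([ 0.003, -0.001,  0.027]))
120 (array([0.005, 0.052, 0.   ]), array([ 0.   ,  0.   , -0.172]))
131 (array([0.02 , 0.105, 0.   ]), array([ 0.   , -0.   , -0.355]))
142 (array([0.045, 0.155, 0.   ]), array([ 0.   , -0.   , -0.538]))
153.4 (array([0.08, 0.2 , 0.  ]), array([-0.   ,  0.   , -0.728]))
```

>>> {"op": "carry_out", "data": {"series": [{"x": 0.05, "y": 0.04, "z": 0.15, "ax": 0, "ay": 0, "az": 0.03, "grip": -1}, {"x": 0.05, "y": 0.04, "z": 0.3, "ax": 0, "ay": 0, "az": 0.03, "grip": -1}, {"x": 0.05, "y": 0.04, "z": 0.4, "ax": 0, "ay": 0, "az": 0.03, "grip": -1}, {"x": 0.05, "y": 0.04, "z": 0.5, "ax": 0, "ay": 0, "az": 0.03, "grip": -1}, {"x": 0.05, "y": 0.04, "z": 0.56, "ax": 0, "ay": 0, "az": 0.03, "grip": -1}, {"x": 0.05, "y": 0.04, "z": 0.61, "ax": 0, "ay": 0, "az": 0.03, "grip": -1}, {"x": 0.05, "y": 0.04, "z": 0.61, "ax": 0, "ay": 0, "az": 0.03, "grip": 0}, {"x": 0.05, "y": 0.04, "z": 0.61, "ax": 0, "ay": 0, "az": 0.03, "grip": 1}, {"x": 0.05, "y": 0.04, "z": 0.61, "ax": 0, "ay": 0, "az": 0.03, "grip": 1}, {"x": 0.05, "y": 0.04, "z": 0.61, "ax": 0, "ay": 0, "az": 0.03, "grip": 1}], "newtons": 30}}

```text
time_s: 3.95
tool_pos: [0.6119, -0.2581, 0.2052]
tool_rot: [0.153, 0.539, 0.803, -0.204]
force: [-0.2, 3.0, 5.3]
finger_gap: 0.0132
grip_force: 30.5
```

>>> {"op": "carry_out", "data": {"series": [{"x": 0.001, "y": 0.026, "z": 0, "ax": 0, "ay": 0, "az": -0.086, "grip": 1}, {"x": 0.005, "y": 0.052, "z": 0, "ax": 0, "ay": 0, "az": -0.172, "grip": 1}, {"x": 0.011, "y": 0.079, "z": 0, "ax": 0, "ay": 0, "az": -0.264, "grip": 1}, {"x": 0.02, "y": 0.105, "z": 0, "ax": 0, "ay": 0, "az": -0.355, "grip": 1}, {"x": 0.031, "y": 0.13, "z": 0, "ax": 0, "ay": 0, "az": -0.447, "grip": 1}, {"x": 0.045, "y": 0.155, "z": 0, "ax": 0, "ay": 0, "az": -0.538, "grip": 1}, {"x": 0.061, "y": 0.178, "z": 0, "ax": 0, "ay": 0, "az": -0.633, "grip": 1}, {"x": 0.08, "y": 0.2, "z": 0, "ax": 0, "ay": 0, "az": -0.728, "grip": 1}, {"x": 0.08, "y": 0.2, "z": 0, "ax": 0, "ay": 0, "az": -0.728, "grip": 1}, {"x": 0.08, "y": 0.2, "z": 0, "ax": 0, "ay": 0, "az": -0.728, "grip": 1}]}}

```text
time_s: 5.2
tool_pos: [0.6421, -0.2313, 0.1905]
tool_rot: [0.065, 0.202, 0.946, -0.246]
force: [-4.6, 2.5, 3.2]
finger_gap: 0.0136
grip_force: 29.9
```

Run:
```python
from plan import *
n0=now();s=monitor.get_state();print(n0[0],s['q'].round(2),s['force'].round(1),s['wrist_torque'].round(2)); C,n,e1,e2=frame('full'); D=n0[0]-C; print(np.degrees(np.arctan2(D@e2,D@e1)),np.hypot(D@e2,D@e1),D@n)
```

```text
[ 0.64209718 -0.23131342  0.19050296] [-0.14  0.48  1.54 -0.58  1.09 -1.03] [-4.6  2.5  3.2] [ 0.12  0.9  -0.47]
153.55232294259662 0.05745071163477041 0.01823381001013465
```

>>> {"op": "carry_out", "data": {"series": [{"x": 0, "y": 0, "z": 0, "ax": 0, "ay": 0, "az": 0, "grip": -1}, {"x": 0, "y": 0, "z": 0, "ax": 0, "ay": 0, "az": 0, "grip": -1}, {"x": 0, "y": 0, "z": 0, "ax": 0, "ay": 0, "az": 0, "grip": -1}, {"x": 0, "y": 0, "z": 0, "ax": 0, "ay": 0, "az": 0, "grip": -1}, {"x": 0, "y": 0, "z": -0.15, "ax": 0, "ay": 0, "az": 0, "grip": -1}, {"x": 0, "y": 0, "z": -0.3, "ax": 0, "ay": 0, "az": 0, "grip": -1}, {"x": 0, "y": 0, "z": -0.45, "ax": 0, "ay": 0, "az": 0, "grip": -1}, {"x": 0, "y": 0, "z": -0.6, "ax": 0, "ay": 0, "az": 0, "grip": -1}, {"x": 0, "y": 0, "z": -0.65, "ax": 0, "ay": 0, "az": 0, "grip": -1}, {"x": 0, "y": 0, "z": -0.65, "ax": 0, "ay": 0, "az": 0, "grip": -1}]}}

```text
time_s: 6.45
tool_pos: [0.6402, -0.1676, 0.3037]
tool_rot: [0.066, 0.201, 0.946, -0.246]
force: [0.4, 0.4, -0.2]
finger_gap: 0.0854
grip_force: 0.0
```

```bash
python3 w.py full 153.4 .15 w2
python3 - <<'E'
from plan import *
print(pose('empty',154,.14)[0],rows(now(),pose('empty',154,.14)))
E
```

```text
[ 0.63980231 -0.16783065  0.30275113] [-0.04  0.4   1.38 -0.53  1.34 -1.08]
(array([ 0.001, -0.001, -0.014]), array([ 0.003,  0.   , -0.002]))
plane n [-0.02   0.498  0.867] [-0.023  0.494  0.869] h 0.0001 18571
  posttop px [323. 237.] 433 ang 155.3 rad 0.057 h 0.0447
  fin px [320. 256.] 111 ang 153.5 rad 0.0859 h -0.002
  stud px [212. 176.] 410 ang 84.8 rad 0.0817 h -0.0124
[0.49266608 0.2485963  0.29959247] (array([ 1.399,  1.364, -1.028]), array([-0.109, -0.232, -0.465]))
```

View pics/w2.png

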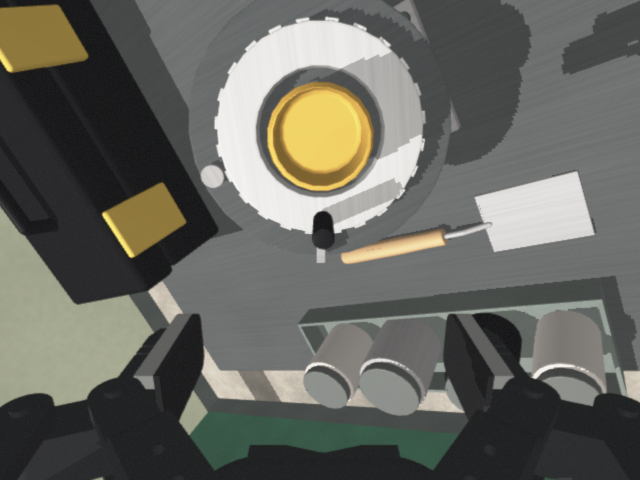

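The post now stands in line with the fin: post tip at (323,237), fin at (320,256). I'll check the angle with rays.

```bash
python3 ctr.py full w2 323,236,.045 323,226,.03 320.5,255,0 212,177,-.012
```

```text
circle [-0.0003 -0.0001  0.0692] C [ 0.5904 -0.2214  0.1602]
323,236,.045 ang 155.1 rad 0.0559
323,226,.03 ang 155.3 rad 0.0541
320.5,255,0 ang 153.4 rad 0.0845
212,177,-.012 ang 84.9 rad 0.082
```

The post is within about 1.5° of the fin, inside the calibration error, so I accept it. Next, the empty holder.

>>> {"op": "carry_out", "data": {"series": [{"x": 0.14, "y": 0.14, "z": -0.12, "ax": -0.01, "ay": -0.02, "az": -0.05, "grip": -1}, {"x": 0.28, "y": 0.28, "z": -0.24, "ax": -0.02, "ay": -0.05, "az": -0.1, "grip": -1}, {"x": 0.42, "y": 0.42, "z": -0.36, "ax": -0.03, "ay": -0.08, "az": -0.15, "grip": -1}, {"x": 0.56, "y": 0.56, "z": -0.48, "ax": -0.04, "ay": -0.1, "az": -0.2, "grip": -1}, {"x": 0.7, "y": 0.7, "z": -0.6, "ax": -0.06, "ay": -0.12, "az": -0.23, "grip": -1}, {"x": 0.84, "y": 0.84, "z": -0.72, "ax": -0.07, "ay": -0.15, "az": -0.3, "grip": -1}, {"x": 1, "y": 0.98, "z": -0.85, "ax": -0.08, "ay": -0.18, "az": -0.36, "grip": -1}, {"x": 1, "y": 1, "z": -0.9, "ax": -0.11, "ay": -0.23, "az": -0.46, "grip": -1}, {"x": 1, "y": 1, "z": -0.9, "ax": -0.11, "ay": -0.23, "az": -0.46, "grip": -1}, {"x": 1, "y": 1, "z": -0.9, "ax": -0.11, "ay": -0.23, "az": -0.46, "grip": -1}]}}

```text
time_s: 7.75
tool_pos: [0.5361, 0.1493, 0.3269]
tool_rot: [0.128, -0.063, 0.964, -0.223]
force: [-0.6, -0.1, 0.3]
finger_gap: 0.0857
grip_force: 0.0
```

Run:
```python
from plan import *
print(now()[0],monitor.get_state()['q'].round(2),rows(now(),pose('empty',154,.14)))
```

```text
[0.53613361 0.14925658 0.3268872 ] [ 0.53  0.22  1.58 -0.53  1.34 -1.04] (array([ 0.15 ,  0.518, -0.147]), array([-0.001, -0.003, -0.007]))
```

>>> {"op": "carry_out", "data": {"series": [{"x": 0.04, "y": 0.13, "z": -0.04, "ax": 0, "ay": 0, "az": 0, "grip": -1}, {"x": 0.08, "y": 0.26, "z": -0.08, "ax": 0, "ay": 0, "az": 0, "grip": -1}, {"x": 0.12, "y": 0.4, "z": -0.12, "ax": 0, "ay": 0, "az": 0, "grip": -1}, {"x": 0.15, "y": 0.52, "z": -0.15, "ax": 0, "ay": 0, "az": -0.01, "grip": -1}, {"x": 0.15, "y": 0.52, "z": -0.15, "ax": 0, "ay": 0, "az": -0.01, "grip": -1}, {"x": 0.15, "y": 0.52, "z": -0.15, "ax": 0, "ay": 0, "az": -0.01, "grip": -1}, {"x": 0.15, "y": 0.52, "z": -0.15, "ax": 0, "ay": 0, "az": -0.01, "grip": -1}, {"x": 0.15, "y": 0.52, "z": -0.15, "ax": 0, "ay": 0, "az": -0.01, "grip": -1}, {"x": 0.15, "y": 0.52, "z": -0.15, "ax": 0, "ay": 0, "az": -0.01, "grip": -1}, {"x": 0.15, "y": 0.52, "z": -0.15, "ax": 0, "ay": 0, "az": -0.01, "grip": -1}]}}

```text
time_s: 9.0
tool_pos: [0.4922, 0.2498, 0.301]
tool_rot: [0.128, -0.069, 0.964, -0.223]
force: [-0.2, 0.0, -0.6]
finger_gap: 0.0851
grip_force: 0.0
```

```bash
python3 w.py empty 154 .018 w3; python3 ctr.py empty w3
```

```text
[0.49217483 0.24986779 0.30100272] [ 0.73  0.28  1.58 -0.52  1.4  -0.86]
(array([-0.   , -0.003,  0.619]), array([ 0.   , -0.001,  0.004]))
plane n [-0.277  0.414  0.867] [-0.278  0.413  0.867] h -0.0024 18590
  posttop px [320. 240.] 416 ang 153.5 rad 0.0571 h 0.0424
  fin px [325. 258.] 89 ang 155.9 rad 0.0854 h -0.0042
circle [-0.0014 -0.0031  0.0686] C [0.4763 0.1822 0.1622]
```

View pics/w3.png

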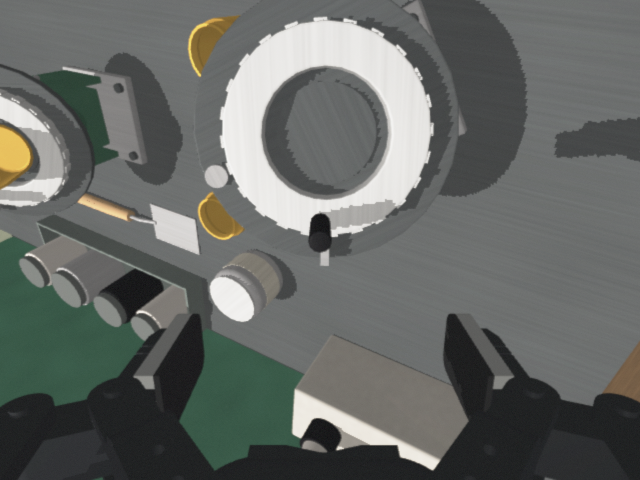

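The empty post tip is at (320,238), the fin at (325,257), the stud at (216,176).

```bash
sed -i "s/np.array(\[.476,.180,.1655\])/np.array([.4763,.1822,.1630])/" plan.py
python3 ctr.py empty w3 320,238,.0425 325,257,-.001 216,176,-.013
python3 - <<'E'
from plan import *
n0=now(); print(rows(n0,pose('empty',152,.018)))
for d in range(7,69,7): print(d,rows(pose('empty',152,.018),pose('empty',152-d,.018)))
E
```

```text
circle [-0.     -0.0003  0.0689] C [0.4767 0.1816 0.1611]
320,238,.0425 ang 150.2 rad 0.056
325,257,-.001 ang 153.7 rad 0.0839
216,176,-.013 ang 84.6 rad 0.0817
(array([-0.001,  0.002,  0.626]), array([ 0.   , -0.001,  0.038]))
7 (array([ 0.002, -0.035, -0.   ]), array([-0.   ,  0.   ,  0.117]))
14 (array([ 0.009, -0.07 , -0.   ]), array([0.   , 0.   , 0.233]))
21 (array([ 0.019, -0.104, -0.   ]), array([0.  , 0.  , 0.35]))
28 (array([ 0.034, -0.136, -0.   ]), array([-0.   ,  0.   ,  0.467]))
35 (array([ 0.052, -0.166,  0.   ]), array([-0.   ,  0.   ,  0.583]))
42 (array([ 0.074, -0.194, -0.   ]), array([0. , 0. , 0.7]))
49 (array([ 0.1  , -0.219, -0.   ]), array([0.   , 0.   , 0.817]))
56 (array([ 0.128, -0.24 , -0.   ]), array([0.   , 0.   , 0.933]))
63 (array([ 0.158, -0.258,  0.   ]), array([0.  , 0.  , 1.05]))
```

>>> {"op": "carry_out", "data": {"series": [{"x": 0, "y": -0.003, "z": 0.15, "ax": 0, "ay": 0, "az": 0.05, "grip": -1}, {"x": 0, "y": -0.003, "z": 0.3, "ax": 0, "ay": 0, "az": 0.05, "grip": -1}, {"x": 0, "y": -0.003, "z": 0.4, "ax": 0, "ay": 0, "az": 0.05, "grip": -1}, {"x": 0, "y": -0.003, "z": 0.5, "ax": 0, "ay": 0, "az": 0.05, "grip": -1}, {"x": 0, "y": -0.003, "z": 0.57, "ax": 0, "ay": 0, "az": 0.05, "grip": -1}, {"x": 0, "y": -0.003, "z": 0.62, "ax": 0, "ay": 0, "az": 0.05, "grip": -1}, {"x": 0, "y": -0.003, "z": 0.62, "ax": 0, "ay": 0, "az": 0.05, "grip": 0}, {"x": 0, "y": -0.003, "z": 0.62, "ax": 0, "ay": 0, "az": 0.05, "grip": 1}, {"x": 0, "y": -0.003, "z": 0.62, "ax": 0, "ay": 0, "az": 0.05, "grip": 1}, {"x": 0, "y": -0.003, "z": 0.62, "ax": 0, "ay": 0, "az": 0.05, "grip": 1}], "newtons": 30}}

```text
time_s: 10.3
tool_pos: [0.5268, 0.1981, 0.1944]
tool_rot: [0.134, -0.044, 0.965, -0.22]
force: [-3.2, 2.8, 2.6]
finger_gap: 0.013
grip_force: 31.3
```

>>> {"op": "carry_out", "data": {"series": [{"x": 0.002, "y": -0.035, "z": 0, "ax": 0, "ay": 0, "az": 0.117, "grip": 1}, {"x": 0.009, "y": -0.07, "z": 0, "ax": 0, "ay": 0, "az": 0.233, "grip": 1}, {"x": 0.019, "y": -0.104, "z": 0, "ax": 0, "ay": 0, "az": 0.35, "grip": 1}, {"x": 0.034, "y": -0.136, "z": 0, "ax": 0, "ay": 0, "az": 0.467, "grip": 1}, {"x": 0.052, "y": -0.166, "z": 0, "ax": 0, "ay": 0, "az": 0.583, "grip": 1}, {"x": 0.074, "y": -0.194, "z": 0, "ax": 0, "ay": 0, "az": 0.7, "grip": 1}, {"x": 0.1, "y": -0.219, "z": 0, "ax": 0, "ay": 0, "az": 0.817, "grip": 1}, {"x": 0.128, "y": -0.24, "z": 0, "ax": 0, "ay": 0, "az": 0.933, "grip": 1}, {"x": 0.128, "y": -0.24, "z": 0, "ax": 0, "ay": 0, "az": 0.933, "grip": 1}, {"x": 0.128, "y": -0.24, "z": 0, "ax": 0, "ay": 0, "az": 0.933, "grip": 1}]}}

```text
time_s: 11.55
tool_pos: [0.5035, 0.1507, 0.2098]
tool_rot: [0.222, 0.413, 0.873, -0.132]
force: [-0.3, -3.0, 7.3]
finger_gap: 0.0126
grip_force: 29.6
```

```bash
cat > st.py <<'E'
import sys; from plan import *
n0=now();s=monitor.get_state();print(s['q'].round(2),s['force'].round(1)); C,n,e1,e2=frame(sys.argv[1]); D=n0[0]-C; print(np.degrees(np.arctan2(D@e2,D@e1)),np.hypot(D@e2,D@e1),D@n)
for a in sys.argv[2:]: print(a,rows(n0,pose(sys.argv[1],float(a),.018)))
E
python3 st.py empty 90 84.5
```

```text
[ 0.57  0.27  1.84 -0.59  1.11  0.17] [-0.3 -3.   7.3]
94.80918917975342 0.05930691529430811 0.0200110243852816
90 (array([ 0.008, -0.024,  0.01 ]), array([-0.001,  0.002,  0.09 ]))
84.5 (array([ 0.012, -0.052,  0.01 ]), array([-0.001,  0.002,  0.182]))
```

>>> {"op": "carry_out", "data": {"series": [{"x": 0.002, "y": -0.025, "z": 0, "ax": 0, "ay": 0, "az": 0.09, "grip": 1}, {"x": 0.008, "y": -0.052, "z": 0, "ax": 0, "ay": 0, "az": 0.18, "grip": 1}, {"x": 0.008, "y": -0.052, "z": 0, "ax": 0, "ay": 0, "az": 0.18, "grip": 1}, {"x": 0.008, "y": -0.052, "z": 0, "ax": 0, "ay": 0, "az": 0.18, "grip": 1}, {"x": 0.008, "y": -0.052, "z": 0, "ax": 0, "ay": 0, "az": 0.18, "grip": 1}, {"x": 0.008, "y": -0.052, "z": 0, "ax": 0, "ay": 0, "az": 0.18, "grip": 1}, {"x": 0.008, "y": -0.052, "z": 0, "ax": 0, "ay": 0, "az": 0.18, "grip": 1}, {"x": 0.008, "y": -0.052, "z": 0, "ax": 0, "ay": 0, "az": 0.18, "grip": 1}, {"x": 0.008, "y": -0.052, "z": 0, "ax": 0, "ay": 0, "az": 0.18, "grip": 1}, {"x": 0.008, "y": -0.052, "z": 0, "ax": 0, "ay": 0, "az": 0.18, "grip": 1}]}}

```text
time_s: 12.8
tool_pos: [0.4955, 0.1454, 0.2098]
tool_rot: [0.234, 0.493, 0.83, -0.11]
force: [2.4, -3.4, 6.8]
finger_gap: 0.0131
grip_force: 29.6
```

```bash
python3 st.py empty 84.5
```

```text
[ 0.57  0.25  1.86 -0.6   1.1   0.36] [ 2.4 -3.4  6.8]
85.54777914702463 0.059207918030335996 0.02005233640951642
84.5 (array([ 0.006, -0.005,  0.01 ]), array([0.001, 0.002, 0.002]))
```

>>> {"op": "carry_out", "data": {"series": [{"x": 0, "y": 0, "z": 0, "ax": 0, "ay": 0, "az": 0, "grip": -1}, {"x": 0, "y": 0, "z": 0, "ax": 0, "ay": 0, "az": 0, "grip": -1}, {"x": 0, "y": 0, "z": 0, "ax": 0, "ay": 0, "az": 0, "grip": -1}, {"x": 0, "y": 0, "z": 0, "ax": 0, "ay": 0, "az": 0, "grip": -1}, {"x": 0, "y": 0, "z": -0.15, "ax": 0, "ay": 0, "az": 0, "grip": -1}, {"x": 0, "y": 0, "z": -0.3, "ax": 0, "ay": 0, "az": 0, "grip": -1}, {"x": 0, "y": 0, "z": -0.45, "ax": 0, "ay": 0, "az": 0, "grip": -1}, {"x": 0, "y": 0, "z": -0.6, "ax": 0, "ay": 0, "az": 0, "grip": -1}, {"x": 0, "y": 0, "z": -0.65, "ax": 0, "ay": 0, "az": 0, "grip": -1}, {"x": 0, "y": 0, "z": -0.65, "ax": 0, "ay": 0, "az": 0, "grip": -1}]}}

```text
time_s: 14.05
tool_pos: [0.4582, 0.1997, 0.3208]
tool_rot: [0.232, 0.494, 0.83, -0.11]
force: [0.1, -0.8, -0.2]
finger_gap: 0.0851
grip_force: 0.0
```

```bash
python3 w.py empty 84.5 .15 w4
```

```text
[0.45798121 0.19931831 0.32007066] [ 0.7   0.17  1.67 -0.53  1.39  0.32]
(array([-0.004,  0.001, -0.008]), array([-0.002, -0.   ,  0.001]))
plane n [-0.277  0.415  0.867] [-0.278  0.413  0.867] h -0.0011 18163
  posttop px [325. 240.] 399 ang 86.9 rad 0.0563 h 0.0437
  fin px [434. 182.] 213 ang 153.6 rad 0.0829 h -0.0033
  stud px [320. 253.] 121 ang 83.8 rad 0.0851 h -0.0136
```

View pics/w4.png

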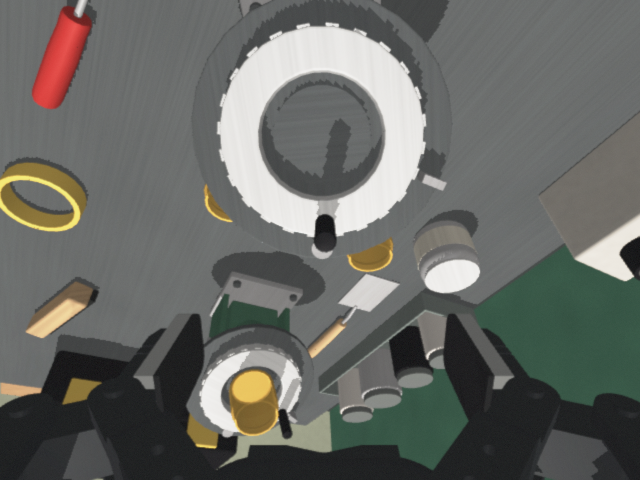

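The post at (325,235) stands nearly on the stud at (320,253). I'll quantify what is left for both collars from the post's base to its tip.

```bash
python3 - <<'E'
from plan import *
from ctr import ctr
for nm,f in(('full','w2'),('empty','w3'),('empty','w4')):
    c=pickle.load(open(f+'.pkl','rb')); ray,r=ctr(nm,f); im=c['image'].astype(int)[195:252,300:345]; m=im.max(-1)<75
    l,lab,st,ce=cv2.connectedComponentsWithStats(m.astype(np.uint8)); i=1+st[1:,4].argmax(); v,u=np.nonzero(lab==i)
    print(f,'vrange',v.min()+195,v.max()+195,'K',c['camera_matrix'][:2,2].round(1))
    for vv in range(v.min(),v.max()+1,6): k=v==vv; print('  row',vv+195,'u',u[k].min()+300,u[k].max()+300)
E
python3 - <<'E'
import cv2,numpy as np
a=[cv2.resize(cv2.imread(f'pics/{f}.png')[190:270,280:360],(400,400),interpolation=2) for f in('w2','w4')]
cv2.imwrite('pics/z.png',np.hstack(a))
E
```

```text
circle [-0.0003 -0.0001  0.0692] C [ 0.5904 -0.2214  0.1602]
w2 vrange 211 249 K [323.3 237.3]
  row 211 u 322 323
  row 217 u 314 331
  row 223 u 314 332
  row 229 u 313 332
  row 235 u 312 334
  row 241 u 313 334
  row 247 u 319 330
circle [-0.     -0.0003  0.0689] C [0.4767 0.1816 0.1611]
w3 vrange 214 251 K [323.3 237.3]
  row 214 u 317 324
  row 220 u 312 328
  row 226 u 311 329
  row 232 u 310 329
  row 238 u 309 344
  row 244 u 309 343
  row 250 u 314 324
circle [-0.0002 -0.0001  0.069 ] C [0.4769 0.1816 0.1612]
w4 vrange 215 250 K [323.3 237.3]
  row 215 u 321 328
  row 221 u 316 333
  row 227 u 316 333
  row 233 u 315 334
  row 239 u 314 336
  row 245 u 316 335
```

View pics/z.png

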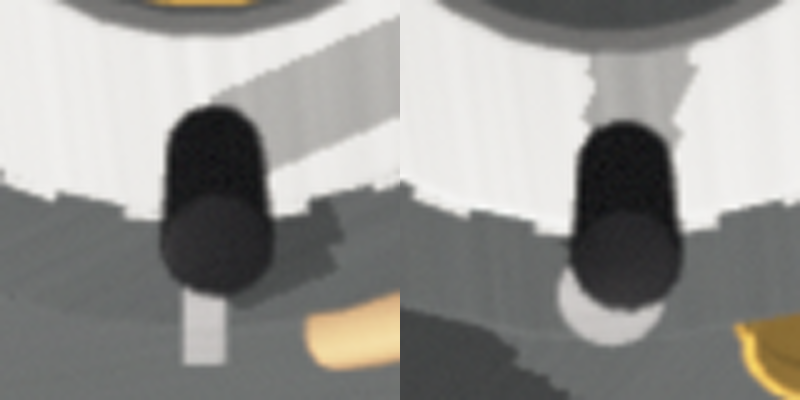

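Left: the post is about 2 px from the fin's centre line. Right: about 3 px from the stud's. That is roughly 1.5° (0.025 rad) each, so both collars line up, and the gripper is clear. Handing in.

```bash
python3 -c "
from bench import finish_job; print(finish_job())"
```

```text
the job is handed in; nothing more can be done
None
```

I handed the job in at about 14 s: by the wrist camera, the loaded holder's post is in line with the locked fin and the empty holder's with the open stud, each about 1.5° off (left uncorrected), and I did not go near the loose jars or the tin.

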